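# Load a printing block on the carving ramp

## Robot

A 6-joint arm with a two-finger parallel gripper is mounted at the origin on the work surface. World frame = base frame: x ahead of the robot, y to its left, z up, the work surface at z = 0. Lengths are in mm, angles in rad, forces in N, time in s.
With the tool pointing down it reaches from about 275 to 750 mm from the base axis. Payload 10.2 kg.
Tool frame: the origin (TCP) lies between the finger pads; the fingertips stand 17 mm ahead of it and the grasp point (between the pads) lies 2 mm behind it (tips_ahead is the distance from the TCP to the fingertips, in mm); z points along the fingers, y is the line along which they close (so a half turn about z gives the same grasp; the last joint's range is limited). The gripper opens to 85 mm and grips with 20 to 120 N. Pads are 22 mm wide; open, the fingers measure 114 mm over their backs; the gripper's body (76 mm by 85 mm) begins 54 mm behind the grasp point. The pads swing forward as they close: fully open they stand 13 mm farther back than shut.
Start: joints at [0.982, 0.313, 1.498, -0, 1.331, -0.223], TCP at [187.804, 490.266, 248.294] pointing down, gripper open.
Joint ranges: [-2.94, 2.94], [-0.97, 2.17], [0.19, 2.56], [-1.23, 4.37], [0.02, 3.11], [-2.88, 2.88]. Speed limits (rad/s): [2.39, 2.39, 3.01, 3.14, 3.14, 3.14].

## Interface

Orientations are given as a unit quaternion [w, x, y, z].
In Python, from rig import sense, capture, finish_job, boxes_of, tips_ahead gives the robot as it stands.
- The arm moves only by the tool drive_tool, never from a script. Its argument "commands" is text: rows parted by semicolons, each of 7 numbers parted by spaces: the shift along the world's x, y, z in units of 0.1 m (1.0 is 0.1 m), then the turn, a rotation vector about the world's x, y, z in units of pi/4 rad (1.0 is pi/4 rad), then the opening in per cent of the stroke, from 0 (shut) to 100 (fully open). A call has 1 to 20 rows; each row shifts and turns the commanded pose from where the row before left it; what a row does not reach is not made up. A row lasts 1/12 s, in which the tool goes at most 41.7 mm and 7.16 degrees, less where a joint would pass 70% of its speed; a pose out of reach is approached as far as the arm can. A call with a number of a shift or a turn outside -1 to 1 is refused whole. A call with a gripper value outside its range is refused whole. The fingers move at their own pace and stop on an object; "force" is the grip in N (left out, the last holds). Time passes only in rows, so rows that do not move let the fingers close. It gives the time, the measured TCP pose, the force, the opening and the grip force at its end, in the units of the state.
- sense(): the state, without advancing time (a new reading comes with each control period).
- capture(name): name is "scene" or "top" or "wrist"; returns a dict with "pixels" (480x640x3 uint8, blue, green, red), "fov_y" (degrees; the focal length in pixels is half the picture's height over the tangent of half this angle, whatever the lens; pixels are square), "cx", "cy" (the principal point, pixels), "k1" (the pictures are not rectified: a ray, as slopes to the right and down, at radius r is drawn at 1 + k1 r^2 times it, then the intrinsics apply), "position" and "attitude" of the camera in the world; the wrist camera has in their place "tool_from_camera" (4x4, takes a point from camera to tool coordinates, whose origin is the TCP and whose axes are the flange's). Camera axes: x right, y down, z forward; pixel columns grow to the right and rows downward; lengths in mm; the calibration is good to about 2 mm. A picture is of the moment at which its call begins: read the wrist's pose just before it. There is no depth.
- finish_job(): hands the job in; it is judged then, once.
Trained networks look in a picture, given as the dict that the camera call returned (one of the last four; its "shot" number tells which), for a name from the list of things; names that differ only in an ending like _2 or _b are one class to them, and where a whole thing is asked for, a point or a joint stands for the part that bears it (a point fixed in the world has none). Each returns a list of dicts, best first, with "confidence" (0 to 1); they miss things now and then, are a little off and sometimes report something else, mostly with a low value. They report only what shows in the picture. A call takes as long as a camera call.
- boxes_of(picture, name): "position" ([column, row] in pixels, amid what is visible of it).
The state is a dict: "time_s": time; "joints": joint angles; "dq": joint speeds; "tau": joint torques, N m; "eef_pos": TCP position; "ee_rot": TCP orientation; "force": force on the tool from outside, world axes, zero at the start; "wrist_torque": the same for the moment, N m; "grip_width": opening from 0.0 (shut) to 1.0 (fully open); "grip_force": force on a finger pad.
Only numpy, scipy, OpenCV 4.12 (cv2) and the standard library are available. Lean on these libraries where they do the work, as an engineer would, in place of code of your own. Each camera call takes 0.05 s, during which the arm holds its last target. There are 200 camera calls.

## Task

Set the blue-faced printing block up for carving: draw the red-knobbed stop pin out of the ramp and hang it by its collar in the notch of the little steel-topped pin rest beside the ramp, then push the block up the ramp, never lifting it off the boards, until it rests squarely against the top stop. Last, swing the brass keeper fully across the ramp behind the block, so it is held; let go of everything and leave the other things on the bench where they are.

Things in the scene. Friction and masses are not known exactly. Their poses are not given: they have to be found in the camera images.
- ramp: Fixed wooden carving ramp, 365 x 130 mm. Origin under it at table level; +x = the way it rises, z up. Level plywood landing, top 34 mm above the table, from x = -190 to -20 mm, where the slope begins. Side rails stand 8 mm above the boards, inner faces at y = +-50 mm, from x = -170 on; low end open. Upright bore for the pin at x = -45, y = 0: 30 mm deep, 13.5 mm wide.
- slope: The sloping plywood part, fixed to the ramp. Origin on its surface on the centre line, where landing and slope meet; x runs up along the surface, z square to it; rises at 9 degrees (0.157 rad). Same rails as the landing. Ends in the top stop.
- stop_face (a point): Centre of the lower face of the top stop, 165 mm up the slope and 11 mm above its surface. The stop is a dark wooden bar, 20 mm thick, as wide as the ramp, 30 mm high above the slope. With the block home its origin is 35 mm down the slope from this face.
- block: Loose printing block, pale wood with a blue face and white carved lines, 70 (x, along the ramp) by 80 (y) by 22 mm high, about 110 g. Origin at the centre of its underside, z up, x roughly up the ramp. It starts flat on the landing below the pin, a few degrees askew.
- pin: Loose stop pin, upright in the bore, in the block's way; it lifts straight out. Steel shank 12 mm thick, 28 mm long; above it a steel collar 28 mm across, 4 mm thick, which lies on the landing; above that a red knob 24 mm across, 30 mm high (62 mm in all). About 70 g. Origin at the centre of the shank's foot, z up.
- pin_collar (a point): Centre of the underside of the pin's collar, 28 mm above its foot; the knob spans 4 to 34 mm above this point.
- pin_rest: Fixed pin rest at the ramp's -y side: dark wooden foot 80 x 70 mm, steel top 52 mm square, its upper face 50 mm above the table. Origin under its centre, z up. A notch 17 mm wide in the top, open upwards and to the rest's -x side (towards the ramp), runs from x = -22 (mouth) to +12 mm (closed end). The shank goes in the notch, the collar on the steel.
- notch (a point): Point in the notch where the pin is to hang, on its centre line and level with the steel's upper face: 17 mm in from the mouth and 17 mm from the closed end. Axes as pin_rest.
- keeper (a joint): Swing of the brass keeper about its pivot, rad: 0 = closed, straight across the ramp (arm pointing to the slope's +y); it grows as it opens, counter-clockwise from above (the tip goes downhill, then outside the ramp), to 2.5. Starts at 1.6 to 2.3. Stays where it is left (0.04 N m, about 0.6 N at the knob).
- keeper_hinge (a point): The keeper's pivot (axis square to the slope) at the arm's underside: on the -y rail, 86 mm up the slope, 56 mm from the centre line, 9 mm above the surface. Arm 12 mm wide, 10 mm thick; closed, it passes 3 mm downhill of a block that is home, and it cannot close if the block is not home.
- keeper_knob (a point): Grip point on the keeper's black round knob, 14 mm across, which stands up from the arm 70 mm from the pivot; the knob reaches from 31 mm below to 13 mm above this point. Its top is 63 mm above the slope surface.
- spare_block: Bystander: bare dark wood block 60 x 45 x 18 mm beside the ramp. Leave alone.
- screwdriver: Bystander: screwdriver, orange handle, 170 mm, lying on the robot's side of the ramp. Leave alone.
- ink_jar: Bystander: ink jar 56 mm across, 55 mm high, past the ramp's top end. Leave alone.
- glue: Bystander: white glue bottle, 60 mm across, 150 mm high. Leave alone.
- hammer: Bystander: hammer, 260 mm, lying to the left. Leave alone.
- brush_pot: Bystander: terracotta pot of brushes, 90 mm across, 205 mm high with the brushes, at the back. Leave alone.
- roller: Bystander: ink roller with wooden handle, lying to the right. Leave alone.

How it is judged (in metres and radians):
On the way, in this order (a step that is already met when the one before it is completed fails the run):
1. the pin is drawn clear of the bore (z of pin in the frame of ramp above 0.037 m), for 0.05 s.
2. the pin hangs in the notch of the rest by its collar, let go (horizontal distance between pin_collar and notch below 0.011 m and z of pin_collar in the frame of notch between -0.004 and 0.004 m and angle between pin's own z axis and vertical below 0.15 rad and contact force between the fingers and pin below 0.1 N), for 0.2 s.
3. the block lies against the top stop (within 3 mm and 4 degrees) (x of block in the frame of slope between 0.127 and 0.134 m and angle between the x axis of block and the x axis of slope, either way round below 0.07 rad and z of block in the frame of slope between -0.004 and 0.004 m), for 0.3 s.
4. the keeper is swung across behind the block (value of joint keeper below 0.12 rad), for 0.2 s.
At the end, for the whole second after the job is handed in: Pin upright (0.15 rad) in the notch, collar on the steel (4 mm in height, 11 mm from notch in plan); block flat on the slope, within 3 mm of the top stop and square to it (0.07 rad); keeper within 0.12 rad of closed; block and pin at rest (all of step 3 and horizontal distance between pin_collar and notch below 0.011 m and z of pin_collar in the frame of notch between -0.004 and 0.004 m and angle between pin's own z axis and vertical below 0.15 rad and value of joint keeper below 0.12 rad and linear speed of each of block, pin below 0.01 m/s); the robot touches nothing.
It fails at once if the block is lifted more than about 15 mm off the boards (z of block in the frame of ramp above 0.049 m and z of block in the frame of slope above 0.015 m).
It fails at once if a bystander is moved more than 30 mm (distance of any of spare_block, screwdriver, ink_jar, glue, hammer, brush_pot, roller from where it was at the start of the episode above 0.03 m).
It also fails if it takes over 67 s, if anything falls off the work surface, if the arm or the gripper's body presses on something with over 40 N, if the wrist force passes 120 N, or if a joint passes its speed limit or range.

## Working session

There is one attempt and no reset: what is moved stays moved. The work goes in short steps, Python scripts to look and compute and a tool call to move; the robot and the scene stay as the last step left them, time stands still between calls to the robot, and variables do not carry over. Pictures are saved under pics/ and viewed, at most 10 in all, crops included, and the job is handed in when it is done.

Besides the shell and the picture viewer there is one more tool, called after ">>>" by a JSON object that holds its "method" and its "body", one argument or row to a line. drive_tool: Moves the arm, as the interface text tells. Shifts and turns lie within -1 to 1; 1 stands for 0.1 m of shift or pi/4 rad of turn. Its arguments: {"type":"object","properties":{"commands":{"type":"string"},"force":{"type":"number"}},"required":["commands"]}

```bash
mkdir -p pics; ls; cat > h.py <<'E'
import numpy as np, cv2
from rig import sense, capture, finish_job, boxes_of, tips_ahead
from scipy.spatial.transform import Rotation as R
def q2R(q): return R.from_quat([q[1],q[2],q[3],q[0]]).as_matrix()
def cap(name):
    s=sense(); p=capture(name); f=240/np.tan(np.radians(p['fov_y'])/2)
    p['K']=np.array([[f,0,p['cx']],[0,f,p['cy']],[0,0,1.]])
    if name=='wrist':
        T=np.array(p['tool_from_camera']); Rt=q2R(s['ee_rot'])
        p['Rc']=Rt@T[:3,:3]; p['C']=Rt@T[:3,3]+np.array(s['eef_pos'])
    else:
        a=np.array(p['attitude']); p['Rc']=a if a.shape==(3,3) else q2R(a); p['C']=np.array(p['position'])
    return p
def ray(p,px):
    u=np.linalg.inv(p['K'])@[px[0],px[1],1]; d=u[:2].copy()
    for _ in range(20): d=u[:2]/(1+p['k1']*(d@d))
    v=p['Rc']@np.array([d[0],d[1],1]); return v/np.linalg.norm(v)
def onz(p,px,z):
    v=ray(p,px); return p['C']+v*(z-p['C'][2])/v[2]
def tri(obs):
    A=np.zeros((3,3));b=np.zeros(3)
    for p,px in obs:
        v=ray(p,px);M=np.eye(3)-np.outer(v,v);A+=M;b+=M@p['C']
    X=np.linalg.solve(A,b); return X,[float(np.linalg.norm(np.cross(X-p['C'],ray(p,px)))) for p,px in obs]
def proj(p,X):
    c=p['Rc'].T@(np.array(X)-p['C']); d=c[:2]/c[2]; d=d*(1+p['k1']*(d@d)); return (p['K']@[d[0],d[1],1])[:2]
E
python3 - <<'E'
from h import *
np.set_printoptions(precision=1,suppress=True)
s=sense(); print({k:s[k] for k in('eef_pos','ee_rot','force','grip_width','time_s')},tips_ahead)
P={}
for n in('scene','top','wrist'):
    p=cap(n); P[n]=p; cv2.imwrite(f'pics/{n}0.png',p['pixels']); print(n,p['fov_y'],p['k1'],p['C'],p['Rc'].round(2).tolist())
    for t in('ramp','slope','block','pin','pin_collar','pin_rest','keeper','keeper_knob','keeper_hinge','spare_block','screwdriver','glue'):
        try:
            b=boxes_of(p,t); print(' ',t,[(np.round(x['position']).tolist(),round(x['confidence'],2)) for x in b[:2]])
        except Exception as e: print(t,e)
E
```

```text
pics
{'eef_pos': array([187.7, 490.1, 247.8]), 'ee_rot': array([-0. ,  0.2,  1. , -0. ]), 'force': array([ 0. , -0.5, -0.4]), 'grip_width': 1.0006631349185469, 'time_s': 0.0} 17.0
scene 55.867400442488574 -0.027539774885516826 [1060.8  180.1  882. ] [[-0.34, 0.77, -0.54], [0.94, 0.28, -0.18], [0.01, -0.57, -0.82]]
  ramp [([333.0, 275.0], 0.9), ([461.0, 366.0], 0.44)]
  slope [([351.0, 279.0], 0.8)]
  block [([268.0, 248.0], 0.57), ([153.0, 189.0], 0.22)]
  pin [([330.0, 237.0], 0.6), ([306.0, 259.0], 0.57)]
  pin_collar [([307.0, 257.0], 0.51)]
  pin_rest [([245.0, 298.0], 0.89)]
  keeper [([316.0, 292.0], 0.7)]
  keeper_knob [([318.0, 294.0], 0.84)]
  keeper_hinge [([321.0, 292.0], 0.82)]
  spare_block [([361.0, 351.0], 0.96)]
  screwdriver [([331.0, 236.0], 0.91)]
  glue [([518.0, 350.0], 0.78), ([331.0, 274.0], 0.6)]
top 52.58273854062022 -0.13677711367156292 [ 437.    -0.4 1271.8] [[0.01, -1.0, 0.08], [-1.0, -0.01, 0.01], [-0.01, -0.08, -1.0]]
  ramp [([325.0, 226.0], 0.75), ([389.0, 184.0], 0.51)]
  slope [([308.0, 225.0], 0.92), ([338.0, 266.0], 0.52)]
  block [([387.0, 228.0], 0.83)]
  pin []
  pin_collar [([348.0, 233.0], 0.6), ([323.0, 199.0], 0.53)]
  pin_rest [([384.0, 184.0], 0.92)]
  keeper [([385.0, 185.0], 0.47), ([328.0, 195.0], 0.46)]
  keeper_knob [([325.0, 202.0], 0.68)]
  keeper_hinge [([321.0, 201.0], 0.74)]
  spare_block [([285.0, 174.0], 0.84)]
  screwdriver [([340.0, 270.0], 0.55)]
  glue [([167.0, 203.0], 0.83)]
wrist 70.19131143640804 -0.050601231834642546 [114.4 517.9 373.7] [[0.36, 0.89, 0.29], [0.93, -0.34, -0.11], [-0.0, 0.31, -0.95]]
  ramp [([154.0, 476.0], 0.86)]
  slope []
  block [([154.0, 475.0], 0.17)]
  pin []
  pin_collar []
  pin_rest []
  keeper []
  keeper_knob []
  keeper_hinge []
  spare_block []
  screwdriver [([128.0, 465.0], 0.64)]
  glue []
```

```bash
python3 - <<'E'
import cv2
a=cv2.imread('pics/top0.png')[130:310,230:470]; cv2.imwrite('pics/top0c.png',cv2.resize(a,(800,600),interpolation=cv2.INTER_CUBIC))
a=cv2.imread('pics/scene0.png')[180:390,200:480]; cv2.imwrite('pics/scene0c.png',cv2.resize(a,(800,600),interpolation=cv2.INTER_CUBIC))
E
```

```text
(no output)
```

View pics/top0c.png

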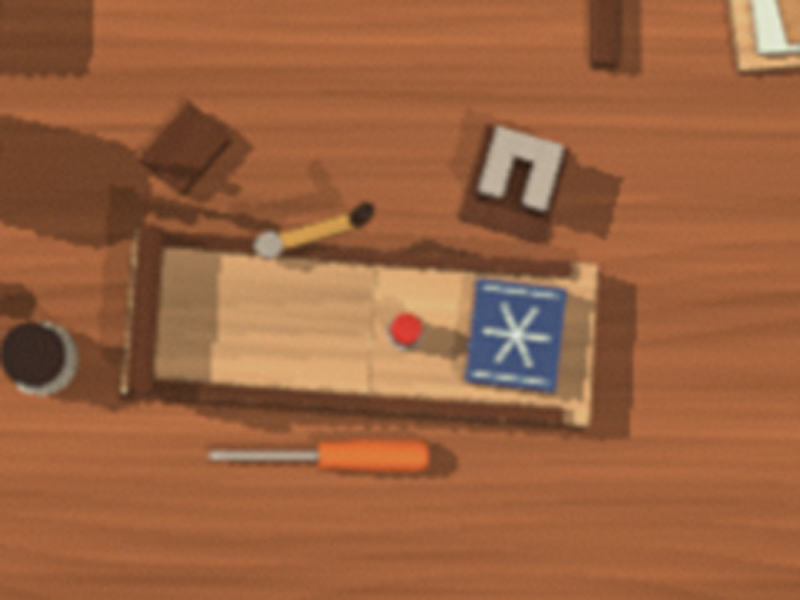

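View pics/scene0c.png

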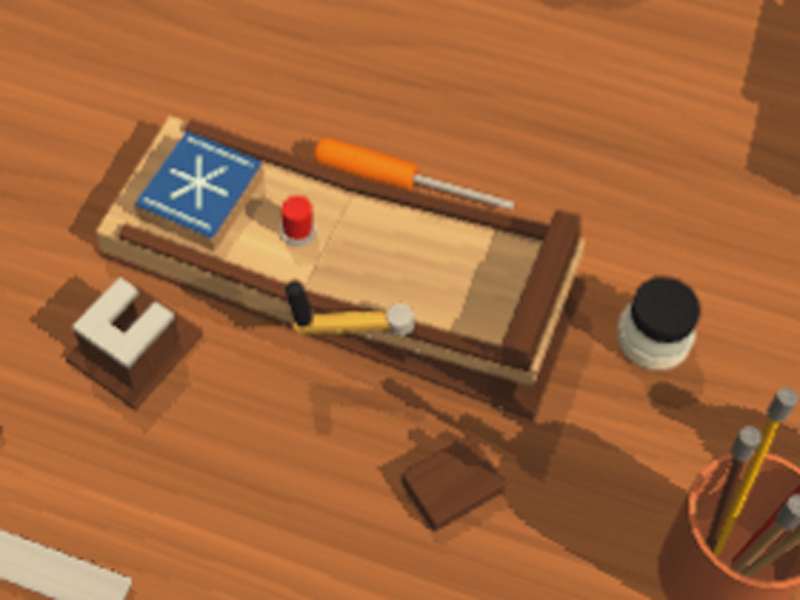

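```bash
python3 - <<'E'
from h import *
np.set_printoptions(precision=1,suppress=True)
t=cap('top'); s=cap('scene')
T=lambda u,v:(230+u*.3,130+v*.3); S=lambda u,v:(200+u*.35,180+v*.35)
pts={'pinTop':((407,328),(297,203)),'hingeTop':((268,244),(400,316)),'kknobTop':((364,211),(295,288)),
'r1':((477,193),(175,318)),'r2':((545,213),(123,281)),'r3':((566,148),(75,325)),'r4':((495,125),(128,362)),
'b_lo_+y? ':((482,280),(212,232)),'b2':((566,290),(140,205)),'b3':((555,391),(186,132)),'b4':((466,382),(263,160)),
'edgeLandL':((374,265),(318,272)),'edgeLandR':((372,392),(350,200)),
'stopTopA':((138,228),(508,357)),'stopTopB':((125,395),(557,213))}
for k,(a,b) in pts.items():
    X,r=tri([(t,T(*a)),(s,S(*b))]); print(k,X,np.round(r[0],1))
E
```

```text
pinTop [551.6 -40.9  68.4] 0.1
hingeTop [614.7  63.7  63.1] 0.3
kknobTop [635.5  -8.4  94. ] 0.5
r1 [660.  -96.1  38. ] 0.7
r2 [ 644.6 -147.5   37.8] 0.6
r3 [ 694.2 -162.5   44.2] 1.3
r4 [ 710.7 -108.7   51.2] 0.5
b_lo_+y?  [589.8 -97.1  53.5] 1.1
b2 [ 583.3 -161.4   48.6] 1.4
b3 [ 506.8 -154.3   51. ] 0.4
b4 [512.5 -85.9  52.5] 0.6
edgeLandL [598.7 -11.4  57.8] 5.0
edgeLandR [505.8 -15.1  22.7] 0.9
stopTopA [625.5 153.7  77.3] 7.2
stopTopB [500.5 157.4  84.6] 9.4
```

>>> {"method": "drive_tool", "body": {
  "commands": "0.223 -0.317 0 0 0 -0.09 60;0.223 -0.317 0 0 0 -0.09 60;0.223 -0.317 0 0 0 -0.09 60;0.223 -0.317 0 0 0 -0.09 60;0.223 -0.317 0 0 0 -0.09 60;0.223 -0.317 0 0 0 -0.09 60;0.223 -0.317 0 0 0 -0.09 60;0.223 -0.317 0 0 0 -0.09 60;0.223 -0.317 0 0 0 -0.09 60;0.223 -0.317 0 0 0 -0.09 60;0.223 -0.317 0 0 0 -0.09 60;0.223 -0.317 0 0 0 -0.09 60;0.223 -0.317 0 0 0 -0.09 60;0.223 -0.317 0 0 0 -0.09 60;0.223 -0.317 0 0 0 -0.09 60;0.223 -0.317 0 0 0 -0.09 60;0.223 -0.317 0 0 0 -0.09 60;0.223 -0.317 0 0 0 -0.09 60;0 0 0 0 0 0 60;0 0 0 0 0 0 60"
}}

```text
time_s: 3.72
eef_pos: [589.5, -81.7, 247.3]
ee_rot: [-0.001, 0.731, 0.682, -0.0]
force: [1.0, 0.3, 0.2]
grip_width: 0.601
grip_force: 0.0
```

```bash
cat > look.py <<'E'
from h import *
import sys,pickle
np.set_printoptions(precision=2,suppress=True)
n=sys.argv[1]; s=sense(); p=cap('wrist'); cv2.imwrite(f'pics/{n}.png',p['pixels'])
print(s['time_s'],s['eef_pos'],q2R(s['ee_rot']).round(3).tolist(),s['joints'],s['grip_width'])
for t in sys.argv[2:]: print(t,[(np.round(x['position'],1).tolist(),round(x['confidence'],2)) for x in boxes_of(p,t)[:2]])
pickle.dump({k:p[k] for k in('K','C','Rc','k1')},open(n+'.pkl','wb'))
E
python3 look.py w1 pin pin_collar pin_rest block keeper_knob keeper_hinge ramp
```

```text
3.7167 [589.5  -81.72 247.35] [[0.069, 0.998, -0.001], [0.998, -0.069, 0.0], [0.0, -0.001, -1.0]] [-0.33  0.47  1.27  0.    1.4  -0.27] 0.6007154434679043
pin [([279.1, 167.4], 0.56)]
pin_collar [([282.1, 170.6], 0.74)]
pin_rest [([404.4, 235.7], 0.84), ([281.8, 171.2], 0.67)]
block [([286.8, 252.6], 0.84)]
keeper_knob [([353.1, 78.7], 0.9)]
keeper_hinge [([278.7, 167.0], 0.72), ([356.0, 75.9], 0.55)]
ramp [([283.9, 113.2], 0.95), ([428.5, 2.6], 0.25)]
```

View pics/w1.png

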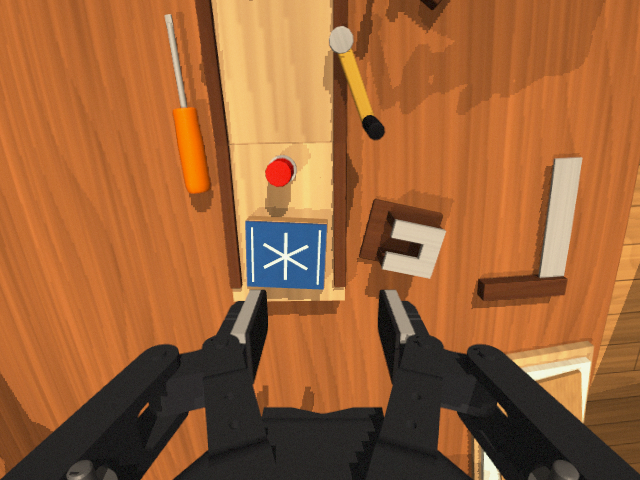

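>>> {"method": "drive_tool", "body": {
  "commands": "-0.09 0.1 -0.24 0 0 0 60;-0.09 0.1 -0.24 0 0 0 60;-0.1 0.1 -0.24 0 0 0 60;-0.1 0.1 -0.24 0 0 0 60;0 0 0 0 0 0 60"
}}

```text
time_s: 4.53
eef_pos: [547.9, -38.1, 148.4]
ee_rot: [-0.004, 0.73, 0.684, -0.002]
force: [-0.7, 0.4, 0.1]
grip_width: 0.6
grip_force: 0.0
```

```bash
python3 look.py w2 pin pin_collar pin_rest keeper_knob
```

```text
4.5333 [547.94 -38.1  148.44] [[0.066, 0.998, -0.008], [0.998, -0.066, 0.003], [0.002, -0.008, -1.0]] [-0.28  0.47  1.55  0.    1.13 -0.22] 0.5999344497587917
pin [([330.0, 248.2], 0.63), ([338.9, 104.8], 0.26)]
pin_collar [([330.3, 247.1], 0.65), ([337.5, 105.3], 0.57)]
pin_rest [([481.0, 316.3], 0.95), ([339.5, 106.4], 0.52)]
keeper_knob [([441.9, 140.8], 0.7)]
```

View pics/w2.png

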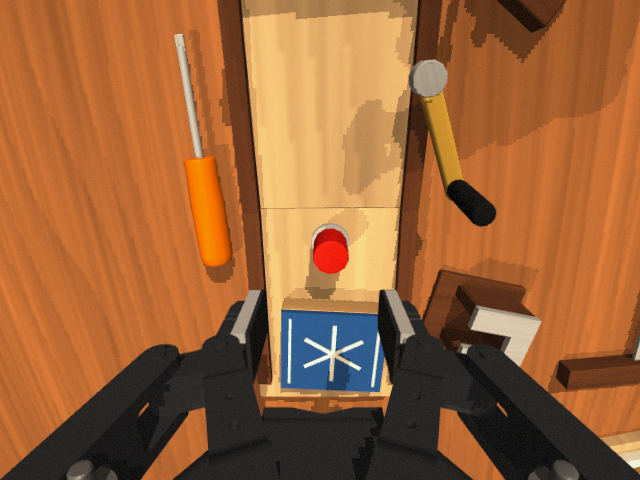

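```bash
python3 - <<'E'
from h import *
import pickle
np.set_printoptions(precision=1,suppress=True)
w1=pickle.load(open('w1.pkl','rb'));w2=pickle.load(open('w2.pkl','rb'));t=cap('top'); s=cap('scene')
T=lambda u,v:(230+u*.3,130+v*.3); S=lambda u,v:(200+u*.35,180+v*.35)
for k,a,b,c,d in [('pin',(279,173),(331,255),(407,328),(297,203)),('hinge',(341,39),(430,78),(268,244),(400,316)),('kknob',(376,130),(481,211),(364,211),(295,288)),
 ('r1',(394,220),(471,307),(477,193),(175,318)),('r4',(446,233),(539,319),(495,125),(128,362))]:
    print(k,tri([(w1,a),(w2,b)]),tri([(w1,a),(w2,b),(t,T(*c)),(s,S(*d))]))
print('steel z50 w1',[onz(w1,q,50)[:2] for q in [(394,220),(446,233),(433,279),(383,267)]])
print('notch z50 w1 mouth corners, end corners',[onz(w1,q,50)[:2] for q in [(390,239),(385,256),(424,246),(420,263)]])
print('w2 steel',[onz(w2,q,50)[:2] for q in [(471,307),(539,319)]])
print('seam',[onz(w2,q,34)[:2] for q in [(262,208),(398,208)]],[onz(w1,q,34)[:2] for q in [(231,144),(333,143)]])
print('block top56 w1',[onz(w1,q,56)[:2] for q in [(248,221),(327,222),(325,290),(244,287)]])
E
python3 - <<'E'
import cv2
a=cv2.imread('pics/w1.png')[200:300,350:470]; cv2.imwrite('pics/w1c.png',cv2.resize(a,None,fx=6,fy=6,interpolation=cv2.INTER_CUBIC))
E
```

```text
pin (array([554.1, -41.4,  62.5]), [0.050328693855491435, 0.05032869385549645]) (array([553.2, -40.4,  68.4]), [1.784490210627349, 1.4927878035337168, 1.6763919451589175, 1.378305565669549])
hinge (array([615.6,  62.7,  67.2]), [0.06985610767248687, 0.06985610767254853]) (array([615.5,  63.4,  64.5]), [0.3105917153425332, 0.9728988614966946, 1.1711885945204117, 0.2115274759961599])
kknob (array([638. ,  -9.3,  92.4]), [0.04220392720206391, 0.04220392720214418]) (array([636.4,  -8.6,  95.5]), [1.3277695076360545, 0.2492485141617187, 1.4827276238224019, 0.029702851840801965])
r1 (array([661.2, -99.8,  40. ]), [1.0597144425207325, 1.0597144425209009]) (array([660.4, -97.2,  41.6]), [1.8705036763454952, 2.3160977749423908, 2.336490334692655, 1.9269997917076538])
r4 (array([ 716.1, -116.1,   40. ]), [0.7581766944133357, 0.7581766944135537]) (array([ 710.7, -109.9,   50.5]), [3.078628884953282, 1.363060570677411, 1.6244296577763486, 0.4249109974942207])
steel z50 w1 [array([660. , -96.2]), array([ 712. , -113.2]), array([ 700.6, -162.9]), array([ 648.5, -145.5])]
notch z50 w1 mouth corners, end corners [array([ 655.9, -115.7]), array([ 650.7, -133.5]), array([ 690.2, -125.5]), array([ 686.6, -143.8])]
w2 steel [array([655.9, -94.4]), array([ 709.7, -108.9])]
seam [array([506.3, -13.1]), array([604.1, -19.4])] [array([506.9, -13.8]), array([605.1, -20. ])]
block top56 w1 [array([518.4, -85.8]), array([594.3, -92.1]), array([ 587.6, -164.4]), array([ 504.6, -155.4])]
```

View pics/w1c.png

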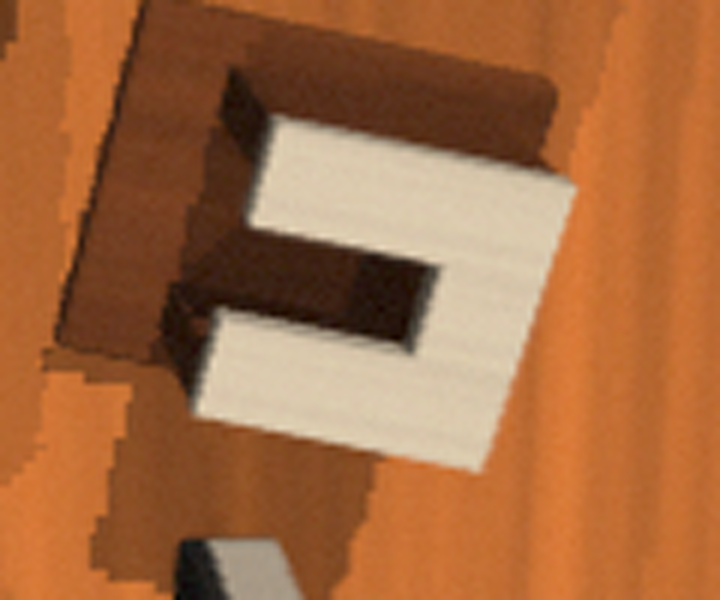

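>>> {"method": "drive_tool", "body": {
  "commands": "0.02 -0.01 -0.2 0 0 0 60;0.02 -0.01 -0.2 0 0 0 60;0.01 -0.01 -0.2 0 0 0 60;0 0 -0.2 0 0 0 60;0 0 0 0 0 0 60;0 0 0 0 0 0 60;0 0 0 0 0 0 60"
}}

```text
time_s: 5.47
eef_pos: [557.0, -43.7, 73.8]
ee_rot: [0.001, 0.731, 0.683, 0.001]
force: [0.4, -0.4, 1.0]
grip_width: 0.602
grip_force: 0.0
```

>>> {"method": "drive_tool", "body": {
  "commands": "-0.03 0.02 -0.13 0 0 0 60;0 0 0 0 0 0 60;0 0 0 0 0 0 60;0 0 0 0 0 0 0;0 0 0 0 0 0 0;0 0 0 0 0 0 0;0 0 0 0 0 0 0;0 0 0 0 0 0 0;0 0 0 0 0 0 0",
  "force": 40
}}

```text
time_s: 6.22
eef_pos: [553.4, -41.5, 60.3]
ee_rot: [0.0, 0.73, 0.683, 0.0]
force: [-2.1, -0.1, 5.2]
grip_width: 0.265
grip_force: 38.9
```

>>> {"method": "drive_tool", "body": {
  "commands": "0 0 0.1 0 0 0 0;0 0 0.15 0 0 0 0;0 0 0.15 0 0 0 0;0 0 0.2 0 0 0 0;0 0 0.2 0 0 0 0;0 0 0.2 0 0 0 0;0.2 -0.15 0 0 0 0 0;0.3 -0.2 0 0 0 0 0;0.3 -0.25 0 0 0 0 0;0.2 -0.2 0 0 0 0 0;0 0 0 0 0 0 0;0 0 0 0 0 0 0"
}}

```text
time_s: 7.22
eef_pos: [653.4, -122.2, 159.2]
ee_rot: [-0.0, 0.731, 0.682, -0.0]
force: [-0.7, 0.0, -1.1]
grip_width: 0.263
grip_force: 39.5
```

```bash
python3 look.py w3 pin pin_collar pin_rest
```

```text
7.2167 [ 653.43 -122.17  159.23] [[0.069, 0.998, -0.0], [0.998, -0.069, 0.0], [0.0, -0.0, -1.0]] [-0.36  0.69  1.14  0.    1.31 -0.29] 0.26277800561376013
pin [([168.2, 46.7], 0.74), ([323.0, 308.5], 0.73)]
pin_collar [([322.2, 309.6], 0.64)]
pin_rest [([352.9, 226.6], 0.86)]
```

View pics/w3.png

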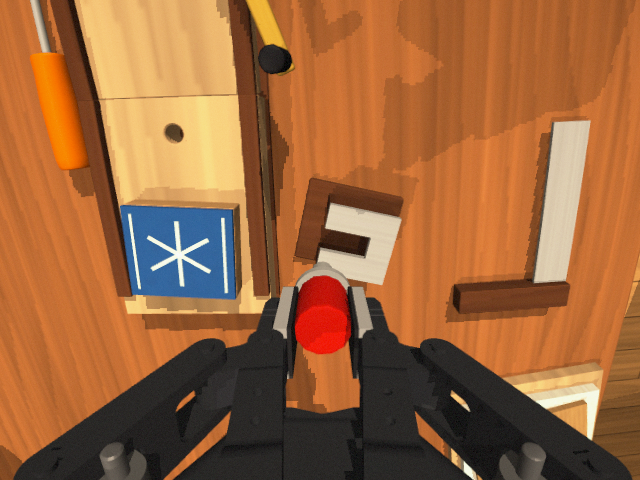

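```bash
python3 - <<'E'
from h import *
import pickle
np.set_printoptions(precision=1,suppress=True)
w={i:pickle.load(open(f'w{i}.pkl','rb')) for i in(1,3)}
print('bore',onz(w[3],(174,133),34))
def pose(p,pts,z,loc):
    X=np.array([onz(p,q,z)[:2] for q in pts]); L=np.array(loc,float)
    a=X-X.mean(0);b=L-L.mean(0)
    th=np.arctan2((b[:,0]*a[:,1]-b[:,1]*a[:,0]).sum(),(a*b).sum())
    M=np.array([[np.cos(th),-np.sin(th)],[np.sin(th),np.cos(th)]])
    t=X.mean(0)-M@L.mean(0)
    print('th',np.degrees(th),'notch',M@[-5,0]+t,'origin',t,'res',X-(L@M.T+t))
C=lambda u,v:(350+u/6,200+v/6)
# local: steel x -22..30, y +-26
pose(w[1],[C(275,117),C(577,185),C(483,470),C(195,413),C(249,225),C(214,310),C(437,265),C(411,352)],50,
 [(-22,26),(30,26),(30,-26),(-22,-26),(-22,8.5),(-22,-8.5),(12,8.5),(12,-8.5)])
pose(w[3],[(329,204),(403,217),(384,284),(369,237),(365,256)],50,[(-22,26),(30,26),(30,-26),(12,8.5),(12,-8.5)])
p=w[3]
img=cv2.imread('pics/w3.png')[190:300,290:420]; cv2.imwrite('pics/w3c.png',cv2.resize(img,None,fx=5,fy=5,interpolation=cv2.INTER_CUBIC))
E
```

```text
bore [554.4 -40.8  34. ]
th -16.029753610800196 notch [ 671.  -126.5] origin [ 675.8 -127.8] res [[-0.   0.9]
 [ 0.2  0.2]
 [ 0.5 -0.8]
 [ 0.5 -0.8]
 [ 0.4 -0.6]
 [-0.9  1.1]
 [-0.7 -0.5]
 [-0.1  0.4]]
th -14.840779997431468 notch [ 671.2 -126. ] origin [ 676.1 -127.3] res [[-0.3  0. ]
 [ 1.4  0.4]
 [ 0.6 -1.1]
 [-1.3 -0.6]
 [-0.3  1.2]]
```

View pics/w3c.png

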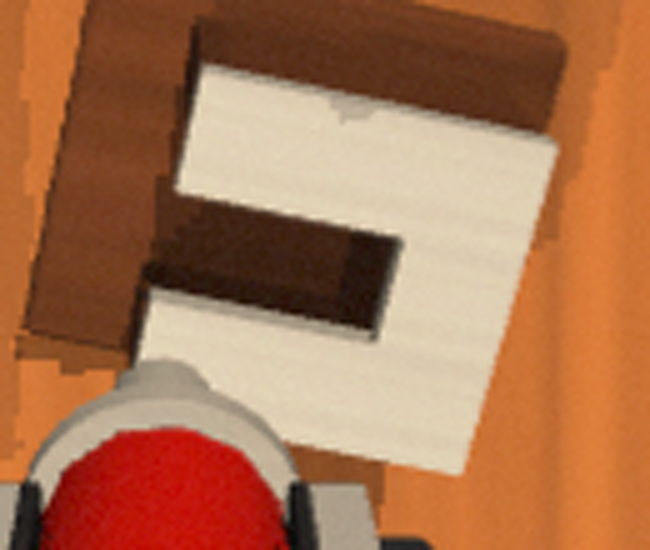

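```bash
python3 - <<'E'
from h import *
import pickle
np.set_printoptions(precision=1,suppress=True)
p=pickle.load(open('w3.pkl','rb'))
c=[(201,65),(558,143),(462,473),(176,192),(150,290),(402,240),(376,340)]
L=np.array([(-22,26),(30,26),(30,-26),(-22,8.5),(-22,-8.5),(12,8.5),(12,-8.5)],float)
X=np.array([onz(p,(290+u/5,190+v/5),50)[:2] for u,v in c])
a=X-X.mean(0);b=L-L.mean(0)
th=np.arctan2((b[:,0]*a[:,1]-b[:,1]*a[:,0]).sum(),(a*b).sum());M=np.array([[np.cos(th),-np.sin(th)],[np.sin(th),np.cos(th)]]);t=X.mean(0)-M@L.mean(0)
print(np.degrees(th),M@[-5,0]+t,(X-(L@M.T+t)).tolist())
E
```

```text
-16.297012262302335 [ 671.2 -126.2] [[-0.14343447683563681, 0.6688212021969662], [0.0324774474959213, 0.5200748535540356], [0.2486707655398277, -0.589366060147654], [0.04634008493655983, -0.840148787714682], [0.038971017082872095, 0.8103292374071884], [-0.3875999722308734, -0.7840314143909524], [0.16457513401098822, 0.21432096909501297]]
```

>>> {"method": "drive_tool", "body": {
  "commands": "0.16 -0.05 -0.15 0 0 0 0;0 0 -0.15 0 0 0 0;0 0 -0.15 0 0 0 0;0 0 0 0 0 0 0;0 0 0 0 0 0 0;0 0 0 0 0 0 0"
}}

```text
time_s: 7.92
eef_pos: [669.5, -126.1, 115.8]
ee_rot: [0.001, 0.73, 0.683, 0.0]
force: [-0.2, 0.2, -0.9]
grip_width: 0.266
grip_force: 39.6
```

>>> {"method": "drive_tool", "body": {
  "commands": "0 -0.01 -0.06 0 0 0 0;0 0 -0.06 0 0 0 0;0 0 -0.06 0 0 0 0;0 0 -0.06 0 0 0 0;0 0 0 0 0 0 0"
}}

```text
time_s: 8.33
eef_pos: [668.5, -127.1, 88.5]
ee_rot: [-0.001, 0.731, 0.683, -0.001]
force: [-0.1, 1.0, -1.4]
grip_width: 0.265
grip_force: 39.6
```

>>> {"method": "drive_tool", "body": {
  "commands": "0 0 -0.05 0 0 0 0;0 0 -0.04 0 0 0 0;0 0 -0.03 0 0 0 0;0 0 0 0 0 0 0;0 0 0 0 0 0 0"
}}

```text
time_s: 8.75
eef_pos: [669.2, -127.3, 78.2]
ee_rot: [-0.0, 0.731, 0.683, -0.0]
force: [0.2, 0.3, -1.6]
grip_width: 0.267
grip_force: 39.6
```

>>> {"method": "drive_tool", "body": {
  "commands": "0 0 -0.02 0 0 0 0;0 0 0 0 0 0 0;0 0 0 0 0 0 0"
}}

```text
time_s: 9.0
eef_pos: [669.3, -127.3, 76.4]
ee_rot: [0.0, 0.731, 0.683, 0.0]
force: [0.0, -0.1, -1.2]
grip_width: 0.264
grip_force: 39.6
```

>>> {"method": "drive_tool", "body": {
  "commands": "0 0 0 0 0 0 55;0 0 0 0 0 0 55;0 0 0 0 0 0 55;0 0 0 0 0 0 55;0 0 0.1 0 0 0 55;0 0 0.2 0 0 0 55;0 0 0.3 0 0 0 55;0 -0.2 0.3 0 0 0 55;0 -0.3 0 0 0 0 55;0 0 0 0 0 0 55;0 0 0 0 0 0 55"
}}

```text
time_s: 9.92
eef_pos: [669.0, -178.6, 166.9]
ee_rot: [0.0, 0.731, 0.682, 0.0]
force: [-0.6, 1.4, -0.5]
grip_width: 0.553
grip_force: 0.0
```

```bash
python3 look.py w4 pin pin_collar pin_rest
```

```text
9.9167 [ 668.97 -178.58  166.86] [[0.069, 0.998, 0.0], [0.998, -0.069, -0.0], [-0.0, 0.0, -1.0]] [-0.43  0.75  1.01  0.    1.37 -0.36] 0.5531788137791098
pin []
pin_collar [([315.9, 167.4], 0.65)]
pin_rest [([332.8, 149.0], 0.69)]
```

View pics/w4.png

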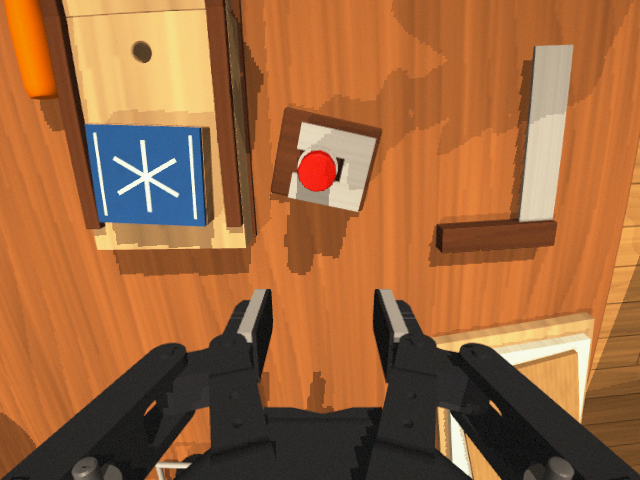

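>>> {"method": "drive_tool", "body": {
  "commands": "-0.3 -0.04 0 0 0 0 45;-0.3 -0.04 0 0 0 0 45;-0.3 -0.04 0 0 0 0 45;-0.3 -0.04 -0.1 0 0 0 45;-0.06 0 -0.25 0 0 0 45;0 0 -0.25 0 0 0 45;0 0 -0.25 0 0 0 45;0 0 -0.25 0 0 0 45;0 0 0 0 0 0 45;0 0 0 0 0 0 45;0 0 0 0 0 0 45"
}}

```text
time_s: 11.03
eef_pos: [544.0, -193.3, 57.8]
ee_rot: [0.001, 0.73, 0.683, 0.0]
force: [0.5, -0.1, 0.3]
grip_width: 0.448
grip_force: 0.0
```

```bash
python3 look.py w5 block
```

```text
11.0333 [ 543.98 -193.33   57.78] [[0.067, 0.998, 0.002], [0.998, -0.067, -0.001], [-0.001, 0.002, -1.0]] [-0.54  0.64  1.54  0.    0.96 -0.48] 0.4484591661810058
block [([322.4, 143.5], 0.87)]
```

View pics/w5.png

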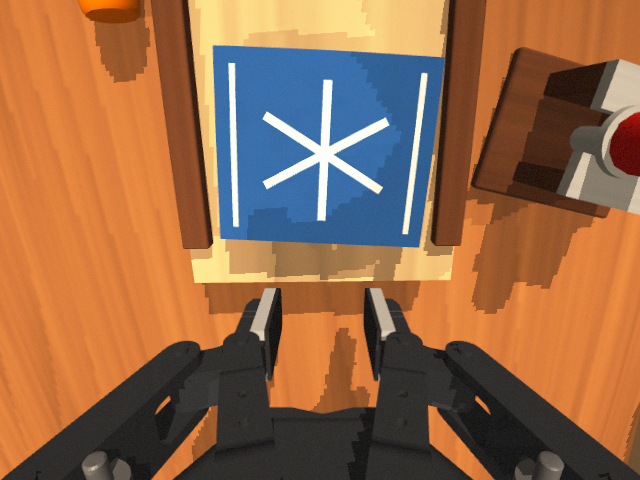

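>>> {"method": "drive_tool", "body": {
  "commands": "0 0.08 -0.02 0 0 0 45;0.01 0.08 0 0 0 0 45;0 0.08 0 0 0 0 45;0.01 0.06 0 0 0 0 45;0 0.06 0 0 0 0 45;0.01 0.08 0 0 0 0 45;0 0.08 0 0 0 0 45;0.01 0.08 0 0 0 0 45;0 0.08 0 0 0 0 45;0.01 0.08 0 0 0 0 45;0 0.08 0 0 0 0 45;0.01 0.08 0 0 0 0 45;0 0.08 0 0 0 0 45;0.01 0.08 0 0 0 0 45;0 0.08 0 0 0 0 45;0.01 0.08 0 0 0 0 45;0 0.08 0 0 0 0 45;0.01 0.08 0 0 0 0 45;0 0 0 0 0 0 45"
}}

```text
time_s: 12.72
eef_pos: [552.2, -51.8, 54.3]
ee_rot: [-0.0, 0.73, 0.683, 0.0]
force: [-0.8, -0.3, 0.8]
grip_width: 0.448
grip_force: 0.0
```

```bash
python3 look.py w6 block
```

```text
12.7167 [552.22 -51.8   54.26] [[0.066, 0.998, -0.0], [0.998, -0.066, 0.0], [0.0, -0.0, -1.0]] [-0.3   0.6   1.62  0.    0.92 -0.24] 0.4480709829464664
block [([320.6, 203.4], 0.9), ([531.6, 149.4], 0.69)]
```

View pics/w6.png

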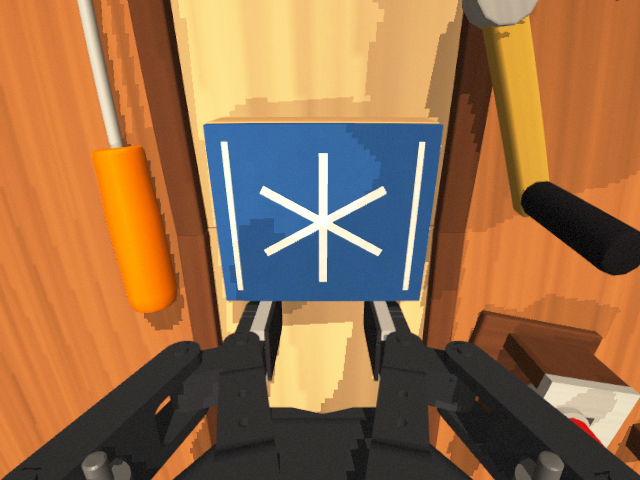

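>>> {"method": "drive_tool", "body": {
  "commands": "0 0.06 0 0.05 0 0 45;0.01 0.06 0 0.05 0 0 45;0 0.06 0 0.05 0 0 45;0.01 0.06 0.01 0.05 0 0 45;0 0.08 0.013 0 0 0 45;0.01 0.08 0.013 0 0 0 45;0 0.08 0.012 0 0 0 45;0.01 0.08 0.013 0 0 0 45;0 0.08 0.012 0 0 0 45;0.01 0.08 0.013 0 0 0 45;0 0.08 0.012 0 0 0 45;0.01 0.08 0.013 0 0 0 45;0 0.08 0.012 0 0 0 45;0 0.06 0.01 0 0 0 45;0 0 0 0 0 0 45;0 0 0 0 0 0 45"
}}

```text
time_s: 14.15
eef_pos: [558.1, 49.0, 67.6]
ee_rot: [-0.057, 0.728, 0.681, 0.054]
force: [-0.5, 0.0, 0.5]
grip_width: 0.452
grip_force: 0.0
```

```bash
python3 look.py w7 block; python3 - <<'E'
from h import *
s=sense(); d=np.array(s['eef_pos'])-[556.3,3.4,0]; u=np.array([.0665,.998])
x=d[:2]@u; print('ramp x',x,'slope',(x+20)*np.cos(.157)+(d[2]-34)*np.sin(.157),-(x+20)*np.sin(.157)+(d[2]-34)*np.cos(.157),s['force'])
E
```

```text
14.15 [558.13  49.01  67.57] [[0.067, 0.998, -0.0], [0.985, -0.066, 0.157], [0.156, -0.011, -0.988]] [-0.19  0.59  1.6   0.18  0.99 -0.23] 0.4521671348609495
block [([320.3, 202.6], 0.77)]
ramp x 45.12403975258852 slope 69.56013177561375 22.90006130011564 [ 0.6472435  -0.67178335  0.13289027]
```

>>> {"method": "drive_tool", "body": {
  "commands": "0 0.04 0.006 0 0 0 45;0 0.04 0.006 0 0 0 45;0 0.03 0.005 0 0 0 45;0 0.015 0.002 0 0 0 45;0 0 0 0 0 0 45;0 0 0 0 0 0 45"
}}

```text
time_s: 14.75
eef_pos: [558.2, 61.3, 69.5]
ee_rot: [-0.057, 0.728, 0.681, 0.054]
force: [0.7, -0.0, 0.5]
grip_width: 0.448
grip_force: 0.0
```

>>> {"method": "drive_tool", "body": {
  "commands": "0 0.01 0.0015 0 0 0 45;0 0.01 0.0015 0 0 0 45;0 0 0 0 0 0 45;0 0 0 0 0 0 45"
}}

```text
time_s: 15.08
eef_pos: [558.2, 63.2, 69.8]
ee_rot: [-0.057, 0.728, 0.681, 0.054]
force: [-0.7, -0.4, -0.1]
grip_width: 0.448
grip_force: 0.0
```

```bash
python3 look.py w8 block
```

```text
15.0833 [558.2   63.22  69.8 ] [[0.067, 0.998, -0.0], [0.985, -0.066, 0.157], [0.156, -0.011, -0.988]] [-0.16  0.59  1.59  0.19  0.99 -0.2 ] 0.448249553971325
block [([322.9, 206.4], 0.71), ([452.2, 308.1], 0.57)]
```

View pics/w8.png

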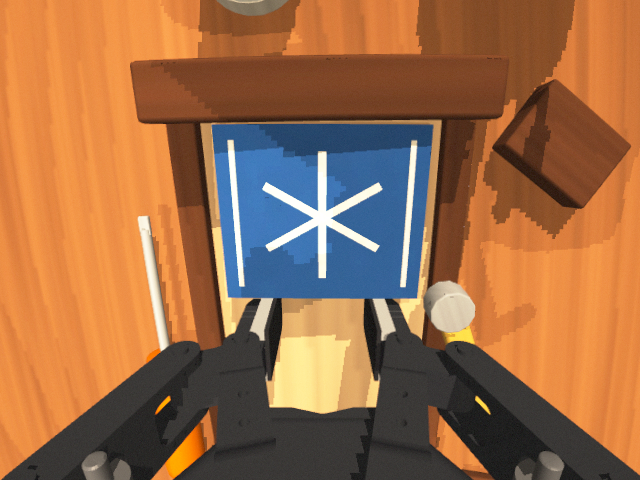

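>>> {"method": "drive_tool", "body": {
  "commands": "0 0.01 0.0015 0 0 0 45;0 0.01 0.0015 0 0 0 45;0 0 0 0 0 0 45;0 0 0 0 0 0 45"
}}

```text
time_s: 15.52
eef_pos: [558.7, 63.8, 70.1]
ee_rot: [-0.056, 0.728, 0.681, 0.053]
force: [0.6, -7.1, -1.0]
grip_width: 0.448
grip_force: 4.0
```

```bash
cat > kp.py <<'E'
from h import *
u=np.array([.0665,.998]);v=np.array([-.998,.0665]);O=np.array([556.3,3.4]);c,sn=np.cos(.157),np.sin(.157)
def w(xs,ys,h): 
    return np.r_[O+u*(-20+xs*c-h*sn)+v*ys, 34+xs*sn+h*c]
def inv(X):
    d=np.array(X[:2])-O; a=d@u+20; z=X[2]-34
    return np.array([a*c+z*sn,d@v,-a*sn+z*c])
def tcp(q,h=46,r=70): return w(86-r*np.sin(q),-56+r*np.cos(q),h)
E
python3 - <<'E'
from kp import *
import pickle
np.set_printoptions(precision=1,suppress=True)
T=lambda a,b:(230+a*.3,130+b*.3)
for n,px in(('w1',(376,130)),('w2',(481,211))):
    p=pickle.load(open(n+'.pkl','rb')); X=onz(p,px,99); a=inv(X); print(n,X,a,np.arctan2(86-a[0],a[1]+56),np.hypot(86-a[0],a[1]+56))
t=cap('top'); X=onz(t,T(364,211),99); a=inv(X); print(X,a,np.arctan2(86-a[0],a[1]+56),np.hypot(86-a[0],a[1]+56))
for k in('keeper_knob','keeper','keeper_hinge','block'): print(k,[b['position'] for b in boxes_of(t,k)[:1]])
for q in [1.92,1.9,1.6,1.3,1.0,.7,.4,.2,.1,0]: print(q,tcp(q))
s=sense();print(s['eef_pos'],inv(s['eef_pos']))
E
```

```text
w1 [637.   -9.2  99. ] [ 22.8 -81.4  62.2] 1.9530199492957139 68.12996905036852
w2 [635.1  -7.5  99. ] [ 24.3 -79.3  62. ] 1.9327222689690395 65.92771192963467
[634.5  -7.9  99. ] [ 23.9 -78.8  62. ] 1.9221200447245201 66.15678983928959
keeper_knob []
keeper []
keeper_hinge []
block [[282.7, 221.2]]
1.92 [635.6  -9.1  82.6]
1.9 [634.3  -9.5  82.5]
1.6 [613.5 -11.8  81.9]
1.3 [592.9  -7.9  82.3]
1.0 [574.4   1.8  83.7]
0.7 [559.6  16.4  85.8]
0.4 [549.9  34.7  88.6]
0.2 [546.6  48.2  90.7]
0.1 [546.1  55.1  91.8]
0 [546.2  62.   92.9]
[558.7  63.8  70.1] [85.1  1.6 23.1]
```

>>> {"method": "drive_tool", "body": {
  "commands": "0 -0.03 -0.005 0 0 0 45;0 -0.07 -0.011 0 0 0 45;-0.01 -0.1 -0.016 0 0 0 45;-0.01 -0.1 -0.015 0 0 0 45;0 0 0.2 0 0 0 45;0 0 0.25 0 0 0 50;0 0 0.25 0 0 0 50;0 0 0.2 0 0 0 50;0.2 -0.14 0 0 0 0 50;0.2 -0.14 0 0 0 0 50;0.2 -0.14 0 0 0 0 50;0.19 -0.12 0 0 0 0 50;0 0 0 0 0 0 50;0 0 0 0 0 0 50"
}}

```text
time_s: 16.93
eef_pos: [635.1, -20.0, 154.6]
ee_rot: [-0.058, 0.729, 0.68, 0.053]
force: [-0.4, 0.3, 0.3]
grip_width: 0.499
grip_force: 0.0
```

```bash
python3 look.py w9 block keeper_knob keeper_hinge; python3 - <<'E'
from kp import *
import pickle
np.set_printoptions(precision=1,suppress=True)
s=sense(); print(s['eef_pos'],tcp(1.93,116),tcp(1.93,46))
p=pickle.load(open('w9.pkl','rb')); 
print('top',proj(p,tcp(1.93,63)),proj(p,tcp(1.9,63)),'block corners',[proj(p,w(x,y,22)) for x,y in((95,40),(95,-40),(165,40),(165,-40))],'hinge',proj(p,w(86,-56,21)))
i=cv2.imread('pics/w9.png'); hsv=cv2.cvtColor(i,cv2.COLOR_BGR2HSV)
m=((abs(hsv[...,0].astype(int)-110)<12)&(hsv[...,1]>120)).astype(np.uint8)
m[:,:]=cv2.morphologyEx(m,cv2.MORPH_CLOSE,np.ones((9,9)));cs,_=cv2.findContours(m,0,2)
k=max(cs,key=cv2.contourArea);print(cv2.approxPolyDP(k,6,True)[:,0].tolist())
m=(i.max(2)<50).astype(np.uint8); n,l,st,ce=cv2.connectedComponentsWithStats(m)
print([(st[j].tolist(),ce[j]) for j in range(1,n) if st[j][4]>150])
E
```

```text
16.9333 [635.14 -20.01 154.59] [[0.069, 0.998, -0.001], [0.985, -0.068, 0.157], [0.156, -0.012, -0.988]] [-0.27  0.64  1.25  0.16  1.3  -0.25] 0.49864020287591465
block [([192.1, 70.3], 0.56)]
keeper_knob [([306.1, 196.7], 0.95)]
keeper_hinge [([305.3, 199.2], 0.59), ([349.8, 364.0], 0.17)]
[634.6 -18.5 155.5] [635.6 -19.8 151.8] [636.3  -8.9  82.6]
top [321.9 269.2] [318.5 270.3] block corners [array([133.9, 135.2]), array([257.7, 133.4]), array([117.1,  13.3]), array([251.4,   8.2])] hinge [283.8 147.8]
[[249, 10], [118, 16], [134, 134], [256, 131]]
[([76, 0, 214, 262, 2778], array([171.2,  49. ])), ([346, 52, 62, 50, 473], array([375.8,  77.7])), ([312, 234, 23, 42, 781], array([323.2, 255.3])), ([154, 263, 10, 77, 166], array([158.4, 301.2])), ([2, 289, 638, 191, 53583], array([323.1, 418.1])), ([347, 379, 17, 28, 198], array([352.9, 387.8]))]
```

>>> {"method": "drive_tool", "body": {
  "commands": "0.01 0.02 -0.18 0 0 0 50;0 0.03 -0.18 0 0 0 50;0 0.03 -0.18 0 0 0 50;0 0.02 -0.18 0 0 0 50;0 0 0 0 0 0 50;0 0 0 0 0 0 50;0 0 0 0 0 0 0;0 0 0 0 0 0 0;0 0 0 0 0 0 0;0 0 0 0 0 0 0;0 0 0 0 0 0 0;0 0 0 0 0 0 0",
  "force": 25
}}

```text
time_s: 18.13
eef_pos: [636.8, -9.0, 84.8]
ee_rot: [-0.056, 0.728, 0.681, 0.054]
force: [-2.0, -0.7, 7.5]
grip_width: 0.155
grip_force: 24.8
```

>>> {"method": "drive_tool", "body": {
  "commands": "-0.06 -0.012 -0.003 0 0 0 0;-0.056 -0.011 -0.003 0 0 0 0;-0.056 -0.004 -0.001 0 0 0 0;-0.056 -0.002 0 0 0 0 0;-0.07 0.007 0 0 0 0 0;-0.07 0.013 0.002 0 0 0 0;-0.066 0.019 0.002 0 0 0 0;-0.065 0.026 0.004 0 0 0 0;-0.062 0.033 0.005 0 0 0 0;-0.058 0.038 0.005 0 0 0 0;0 0 0 0 0 0 0;0 0 0 0 0 0 0"
}}

```text
time_s: 19.13
eef_pos: [574.3, 2.0, 85.6]
ee_rot: [-0.057, 0.728, 0.681, 0.054]
force: [-0.1, -2.9, 6.5]
grip_width: 0.153
grip_force: 25.5
```

```bash
python3 -c "
from kp import *
s=sense();a=inv(s['eef_pos']);print(s['eef_pos'],a,np.arctan2(86-a[0],a[1]+56),np.hypot(86-a[0],a[1]+56))"
```

```text
[574.27834314   1.95434511  85.55998644] [ 27.57155611 -18.03852251  47.83737508] 0.9946258034480351 69.67752025871121
```

Right on the arc at q≈1.0; now the rest of the swing.

>>> {"method": "drive_tool", "body": {
  "commands": "-0.053 0.045 0.007 0 0 0 0;-0.05 0.049 0.007 0 0 0 0;-0.044 0.053 0.007 0 0 0 0;-0.038 0.058 0.009 0 0 0 0;-0.032 0.061 0.009 0 0 0 0;-0.026 0.064 0.01 0 0 0 0;-0.02 0.067 0.01 0 0 0 0;-0.013 0.068 0.011 0 0 0 0;-0.005 0.069 0.011 0 0 0 0;0 0.05 0.008 0 0 0 0;0 0 0 0 0 0 0;0 0 0 0 0 0 0;0 0 0 0 0 0 0"
}}

```text
time_s: 20.22
eef_pos: [544.5, 60.5, 94.3]
ee_rot: [-0.059, 0.728, 0.681, 0.052]
force: [-12.1, -2.6, 16.0]
grip_width: 0.151
grip_force: 27.3
```

```bash
python3 -c "
from kp import *
s=sense();a=inv(s['eef_pos']);print(s['eef_pos'],a,np.arctan2(86-a[0],a[1]+56),np.hypot(86-a[0],a[1]+56))"
```

```text
[544.52006803  60.53191633  94.26068186] [84.71877374 15.55564454 47.5998495 ] 0.01790340052579686 71.5671139994735
```

>>> {"method": "drive_tool", "body": {
  "commands": "0.015 0.01 0 0 0 0 0;0 0.005 0 0 0 0 0;0 0 0 0 0 0 0;0 0 0 0 0 0 40;0 0 0 0 0 0 40;0 0 0 0 0 0 40;0 0 0 0 0 0 40;0 -0.02 0.15 0 0 0 40;0 -0.03 0.2 0 0 0 40;0 -0.03 0.2 0 0 0 40;0 -0.2 0.2 0 0 0 40;0 -0.3 0 0 0 0 40;0 0 0 0 0 0 40;0 0 0 0 0 0 40"
}}

```text
time_s: 21.38
eef_pos: [547.6, 3.0, 168.1]
ee_rot: [-0.057, 0.729, 0.68, 0.054]
force: [-0.3, 0.4, -0.8]
grip_width: 0.398
grip_force: 0.0
```

```bash
python3 look.py w10 block keeper_knob keeper_hinge keeper pin; python3 - <<'E'
from kp import *
import pickle
np.set_printoptions(precision=1,suppress=True)
p=pickle.load(open('w10.pkl','rb')); 
for q in(0,.1,.2): print(q,'top',proj(p,tcp(q,63)),'base',proj(p,tcp(q,20)))
print('block corners',[proj(p,w(x,y,22)) for x,y in((95,40),(95,-40),(165,40),(165,-40))],'hinge',proj(p,w(86,-56,21)))
i=cv2.imread('pics/w10.png'); hsv=cv2.cvtColor(i,cv2.COLOR_BGR2HSV)
m=((abs(hsv[...,0].astype(int)-110)<12)&(hsv[...,1]>120)).astype(np.uint8)
m[:,:]=cv2.morphologyEx(m,cv2.MORPH_CLOSE,np.ones((9,9)));cs,_=cv2.findContours(m,0,2)
k=max(cs,key=cv2.contourArea);print(cv2.approxPolyDP(k,5,True)[:,0].tolist())
m=(i.max(2)<50).astype(np.uint8); n,l,st,ce=cv2.connectedComponentsWithStats(m)
print([(st[j].tolist(),ce[j]) for j in range(1,n) if st[j][4]>150])
m=((abs(hsv[...,0].astype(int)-22)<5)&(hsv[...,1]>150)&(hsv[...,2]>130)).astype(np.uint8);n,l,st,ce=cv2.connectedComponentsWithStats(m)
for j in range(1,n):
    if st[j][4]>150: print('brass',st[j],ce[j],cv2.minAreaRect(np.argwhere(l==j)[:,::-1].astype(np.float32)))
t=cap('top'); s=cap('scene')
for k in('pin','keeper_knob','block'): print(k,[(b['position'],b['confidence']) for b in boxes_of(t,k)[:2]],[(b['position'],b['confidence']) for b in boxes_of(s,k)[:2]])
for X in (tcp(0,41),w(130,0,22),[670,-127,66]): print(proj(t,X),proj(s,X))
E
```

```text
21.3833 [547.64   2.95 168.14] [[0.069, 0.998, -0.0], [0.985, -0.068, 0.157], [0.156, -0.011, -0.988]] [-0.28  0.44  1.54  0.16  1.21 -0.27] 0.3979255003850997
block [([333.4, 100.4], 0.81)]
keeper_knob [([361.9, 180.4], 0.87)]
keeper_hinge [([360.9, 177.9], 0.79)]
keeper [([364.5, 175.1], 0.79), ([495.4, 80.6], 0.35)]
pin [([475.2, 400.8], 0.58)]
0 top [311.5 185.7] base [314. 175.]
0.1 top [312.2 197.8] base [314.6 185.2]
0.2 top [314.2 209.6] base [316.2 195. ]
block corners [array([275.2, 162.2]), array([394.2, 162. ]), array([270.5,  47.8]), array([400.3,  47.3])] hinge [416.5 175.2]
[[397, 49], [271, 49], [276, 161], [391, 160]]
[([234, 43, 200, 71, 1285], array([339.4,  49.8])), ([450, 81, 60, 46, 555], array([478.2, 104.1])), ([300, 177, 23, 32, 570], array([312. , 192.8])), ([4, 288, 636, 192, 53824], array([323.2, 417.9]))]
brass [ 317  165   85   28 1335] [361.  178.6] ((360.00982666015625, 178.6905975341797), (17.633615493774414, 84.71477508544922), 82.97159576416016)
pin [([381.6, 184.9], 0.56), ([385.3, 182.8], 0.44)] [([245.7, 284.6], 0.7), ([336.3, 239.5], 0.47)]
keeper_knob [([311.9, 213.0], 0.48)] [([430.0, 293.4], 0.37)]
block [([288.6, 221.3], 0.87), ([278.4, 219.4], 0.6)] [([368.0, 276.3], 0.84), ([346.5, 274.8], 0.28)]
[310.  229.4] [350.6 257.9]
[292.  222.8] [368.4 273.7]
[386.5 182.1] [244.6 284.2]
```

>>> {"method": "drive_tool", "body": {
  "commands": "-0.01 0 -0.2 0 0 0 0;-0.01 0.05 -0.2 0 0 0 0;-0.01 0.05 -0.2 0 0 0 0;-0.01 0.05 -0.2 0 0 0 0;0 0.03 -0.01 0 0 0 0;0 0 0 0 0 0 0;0 0.05 0.008 0 0 0 0;0 0.05 0.008 0 0 0 0;0 0.04 0.006 0 0 0 0;0 0.03 0.005 0 0 0 0;0 0 0 0 0 0 0;0 0 0 0 0 0 0"
}}

```text
time_s: 23.08
eef_pos: [543.8, 38.9, 90.4]
ee_rot: [-0.057, 0.728, 0.681, 0.054]
force: [0.3, -0.3, 0.6]
grip_width: 0.004
grip_force: 0.0
```

```bash
python3 -c "
from kp import *
s=sense();print(s['eef_pos'],inv(s['eef_pos']),s['force'])"
```

```text
[543.77800128  38.91770606  90.37785701] [62.75725509 14.85888217 47.14524445] [ 0.27035444 -0.34719665  0.5788232 ]
```

>>> {"method": "drive_tool", "body": {
  "commands": "0 0.02 0.003 0 0 0 0;0 0.02 0.003 0 0 0 0;0 0 0 0 0 0 0;0 0 0 0 0 0 0"
}}

```text
time_s: 23.42
eef_pos: [543.7, 42.8, 90.7]
ee_rot: [-0.057, 0.728, 0.681, 0.054]
force: [-0.7, 0.0, -0.7]
grip_width: 0.0
grip_force: 0.0
```

>>> {"method": "drive_tool", "body": {
  "commands": "0 0.01 0.002 0 0 0 0;0 0 0 0 0 0 0;0 0 0 0 0 0 0"
}}

```text
time_s: 23.67
eef_pos: [543.7, 43.8, 90.9]
ee_rot: [-0.057, 0.728, 0.681, 0.054]
force: [0.8, -0.1, 0.6]
grip_width: -0.003
grip_force: 0.0
```

>>> {"method": "drive_tool", "body": {
  "commands": "0 0.01 0.0015 0 0 0 0;0 0 0 0 0 0 0;0 0 0 0 0 0 0"
}}

```text
time_s: 23.92
eef_pos: [543.7, 44.8, 91.1]
ee_rot: [-0.057, 0.728, 0.681, 0.054]
force: [0.1, -0.4, 0.4]
grip_width: 0.005
grip_force: 0.0
```

```bash
cat > chk.py <<'E'
from kp import *
np.set_printoptions(precision=1,suppress=True)
import sys
p=cap('wrist'); i=p['pixels']; hsv=cv2.cvtColor(i,cv2.COLOR_BGR2HSV)
print(sense()['eef_pos'])
m=((abs(hsv[...,0].astype(int)-110)<12)&(hsv[...,1]>120)).astype(np.uint8)
m=cv2.morphologyEx(m,cv2.MORPH_CLOSE,np.ones((9,9)));cs,_=cv2.findContours(m,0,2)
k=max(cs,key=cv2.contourArea);print('block',cv2.approxPolyDP(k,5,True)[:,0].tolist(),[proj(p,w(x,y,22)) for x,y in((95,40),(95,-40),(165,40),(165,-40))])
m=((abs(hsv[...,0].astype(int)-22)<5)&(hsv[...,1]>150)&(hsv[...,2]>130)).astype(np.uint8);n,l,st,ce=cv2.connectedComponentsWithStats(m)
for j in range(1,n):
    if st[j][4]>150:
        pts=np.argwhere(l==j)[:,::-1].astype(np.float32); r=cv2.minAreaRect(pts); b=cv2.boxPoints(r)
        X=np.array([inv(onz(p,q,51))[:2] for q in b]); print('brass',st[j],r[2],X.tolist())
        # angle from upper/lower edge fits in slope frame
        for f in(np.min,np.max):
            us=np.arange(st[j][0]+8,st[j][0]+st[j][2]-8); e=[f(pts[pts[:,0]==u_,1]) for u_ in us]; c_=np.polyfit(us,e,1)
            A=[]
            for u_ in(us[0],us[-1]):
                r_=ray(p,(u_,np.polyval(c_,u_))); o=inv(p['C']); d=inv(p['C']+r_)-o; A.append(o+d*((19-o[2])/d[2]))
            D=A[0]-A[1]; print(' edge',A,'q',np.arctan2(-D[0],D[1]))
E
python3 chk.py
```

```text
[543.7  44.8  91.1]
block [[259, 84], [268, 242], [435, 241], [450, 83]] [array([267.3, 243.2]), array([438.3, 243.5]), array([259. ,  81.3]), array([454.8,  81.7])]
brass [ 323  241  127   28 2589] 86.98721313476562 [[86.52069328165973, 14.1024342003535], [90.11686963657952, -52.02689973550894], [76.30426208738402, -53.61548824142818], [72.66246354034232, 13.371384367782834]]
 edge [array([91.8, 10.1, 19. ]), array([ 93.9, -42.4,  19. ])] q 0.04040785090443054
 edge [array([82.4, 10.1, 19. ]), array([ 81.4, -43.7,  19. ])] q -0.018544660687878283
brass [185 316  21  47 669] 82.87498474121094 [[46.779137318471165, 90.68675002480978], [48.17908563490164, 80.75592279627993], [22.047453549655685, 79.3652432470955], [20.501615079688616, 89.55373874818166]]
 edge [array([53.2, 81.7, 19. ]), array([53.2, 79.5, 19. ])] q 0.01516148867156485
 edge [array([25.3, 85.3, 19. ]), array([26.7, 82.9, 19. ])] q 0.520351144086092
```

>>> {"method": "drive_tool", "body": {
  "commands": "0 0.01 0.0015 0 0 0 0;0 0.007 0.001 0 0 0 0;0 0 0 0 0 0 0;0 0 0 0 0 0 0"
}}

```text
time_s: 24.3
eef_pos: [543.7, 45.5, 91.2]
ee_rot: [-0.057, 0.728, 0.681, 0.053]
force: [-0.2, -7.1, 0.2]
grip_width: -0.0
grip_force: 3.4
```

Now against its end stop (7 N); back off and check.

>>> {"method": "drive_tool", "body": {
  "commands": "0 -0.05 -0.008 0 0 0 0;0 -0.2 -0.02 0 0 0 0;0 0 0.25 0 0 0 0;0 -0.15 0.25 0 0 0 0;0 0 0.25 0 0 0 0;0 0 0 0 0 0 0;0 0 0 0 0 0 0"
}}

```text
time_s: 24.88
eef_pos: [544.1, 6.3, 164.4]
ee_rot: [-0.056, 0.728, 0.681, 0.054]
force: [-0.6, -0.2, -0.5]
grip_width: 0.005
grip_force: 0.0
```

```bash
python3 chk.py; python3 - <<'E'
from h import *
t=cap('top');s=cap('scene')
for p in(t,s):
    hsv=cv2.cvtColor(p['pixels'],cv2.COLOR_BGR2HSV); m=(((hsv[...,0]<4)|(hsv[...,0]>175))&(hsv[...,1]>200)&(hsv[...,2]>120)).astype(np.uint8)
    n,l,st,ce=cv2.connectedComponentsWithStats(m); print([(ce[j].round(1),st[j][4]) for j in range(1,n) if st[j][4]>20], proj(p,[670,-127,84]),proj(p,[670,-127,70]))
E
```

```text
[543.5   6.6 163.2]
block [[404, 52], [276, 52], [281, 165], [398, 164]] [array([279.8, 166.4]), array([400.5, 166.4]), array([275.7,  50.4]), array([407.5,  50.4])]
brass [ 325  168   84   20 1330] 87.73949432373047 [[89.50769975259469, 10.032807764800294], [91.9233726066424, -49.664819521054696], [79.31210751519761, -50.62976131750148], [76.87807905709427, 9.50968497703918]]
 edge [array([91.4,  4.6, 19. ]), array([ 92.7, -40.4,  19. ])] q 0.028849282134734425
 edge [array([81.2,  4.6, 19. ]), array([ 81.9, -41.2,  19. ])] q 0.014253788861301278
[(array([ 60.6, 173.5]), np.int32(35)), (array([ 57.7, 216. ]), np.int32(37))] [387.23124234 180.71453819] [386.64053026 181.78297402]
[(array([244.1, 283.4]), np.int32(134)), (array([537.1, 332.3]), np.int32(183)), (array([487.8, 345. ]), np.int32(21))] [243.36722453 279.74074122] [244.29500986 283.19962052]
```

```bash
python3 -c "
from rig import finish_job
print(finish_job())"
```

```text
the job is handed in; nothing more can be done
None
```

I handed the job in at about 25 s: the pin hangs in the notch, the block sits square against the top stop, the keeper is about 0.02 rad from closed, and the arm was clear of everything; no verdict came back, and I viewed 11 pictures, one over your limit of 10.

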